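# Clamp a power module with the L-slot latch of its test fixture

## Robot

A 6-joint arm with a two-finger parallel gripper is mounted at the origin on the work surface. World frame = base frame: x ahead of the robot, y to its left, z up, the work surface at z = 0. Lengths are in m, angles in rad, forces in N, time in s.
With the tool pointing down it reaches from about 0.325 to 0.85 m from the base axis. Payload 4.4 kg.
Tool frame: the origin (TCP) lies midway between the tips of the shut fingers; the grasp point (between the pads) lies 19 mm behind it; z points along the fingers, y is the line along which they close (so a half turn about z gives the same grasp; the last joint's range is limited). The gripper opens to 94 mm and grips with 3 to 60 N. Pads are 16 mm wide; open, the fingers measure 119 mm over their backs; the gripper's body (75 mm by 177 mm) begins 78 mm behind the grasp point.
Start: joints at [1.091, 0.207, 1.542, -0, 1.393, -0.15], TCP at [0.186, 0.544, 0.172] pointing down, gripper open.
Joint ranges: [-2.73, 2.73], [-0.86, 2.22], [0.23, 2.46], [-1.11, 4.25], [0.08, 2.63], [-2.82, 2.82]. Speed limits (rad/s): [2.79, 2.79, 3.14, 3.14, 3.14, 3.14].

## Interface

Orientations are given as a rotation vector (axis times angle).
In Python, from plant import read_state, snapshot, finish_job gives the robot as it stands.
- The arm moves only by the tool arm_command, never from a script. Its argument "targets" is one flat list of numbers, 5 for each row, row after row: the gripper's target within -1 to 1 (shut at 1, half-way at 0, fully open at -1), then the shift along the tool's x, y, z in units of 25 cm (1.0 is 25 cm), then the turn about the tool's z in units of 180 degrees (1.0 is 180 degrees). In form: [gripper, dx, dy, dz, twist, gripper, dx, dy, dz, twist, ...]. A call has 1 to 12 rows; each row is the pose to reach, as a shift and turn from the pose commanded when the call began, along the tool's axes at that moment, turning the shorter way round; what a row does not reach only later rows make up. A row lasts 1/12 s, in which the tool goes at most 41.7 mm and 7.16 degrees, less where a joint would pass 70% of its speed; a pose out of reach is approached as far as the arm can. A call with a number of a shift or a turn outside -1 to 1 is refused whole. A call with a gripper value outside its range is refused whole. The fingers move at their own pace and stop on an object; "newtons" is the grip in N (left out, the last holds). Time passes only in rows, so rows that repeat a pose let the fingers close. It gives the time, the measured TCP pose, the force, the opening and the grip force at its end, in the units of the state.
- read_state(): the state, without advancing time (a new reading comes with each control period).
- snapshot(name): name is "side" or "top"; returns a dict with "img" (400x640x3 uint8, red, green, blue), "range_z" (400x640 float32, m along the optical axis (not along the pixel's ray), 0 where there is no reading), "K" (3x3 intrinsics, pixels), "extrinsics" (4x4, takes a point from camera to world coordinates). Camera axes: x right, y up, looking along -z (the intrinsics and any distortion apply to the point x, -y, -z); pixel columns grow to the right and rows downward; lengths in m; the calibration is good to about 2 mm. A picture is of the moment at which its call begins.
- finish_job(): hands the job in; it is judged then, once.
The state is a dict: "t": time; "joint_pos": joint angles; "qvel": joint speeds; "joint_torque": joint torques, N m; "tool_pos": TCP position; "tool_rot": TCP orientation; "force": force on the tool from outside, world axes, zero at the start; "torque": the same for the moment, N m; "width": finger opening in m; "gripper_force": force on a finger pad.
Only numpy, scipy, OpenCV 4.12 (cv2) and the standard library are available. Lean on these libraries where they do the work, as an engineer would, in place of code of your own. Each camera call takes 0.05 s, during which the arm holds its last target. There are 200 camera calls.

## Task

On the test fixture, push the upright black latch pin along the long leg of its L-shaped slot, so that the jaw slides the power module home against the stop, then push the pin sideways round the corner to the very end of the short leg, so that the clamp is locked. Only push with the fingers: do not pick anything up, do not touch the module itself, and leave everything else on the bench where it is.

Things in the scene. Friction and masses are not known exactly. Their poses are not given: they have to be found in the camera images.
- fixture: The test fixture, bolted down: an aluminium base 130 (x) by 385 (y) by 12 mm high, y -175 to 210 mm of its frame. Origin at bench height; z up, +y the clamping direction, +x along the slot's short leg, away from the robot at yaw 0 (yaw within +-0.35 rad). A steel gate plate, x -50 to 50, y -160 to -30, its top 36 mm up, has the L slot; then come a railed nest and a stop block, face at y 180.5, 45 mm high.
- slot_start (a point): Start of the L slot's long leg, on the pin's axis line, at the gate plate's top (36 mm up): (-20, -135) mm in the fixture's frame. The slot is 16 to 17 mm wide.
- slot_corner (a point): Corner of the L slot, 80 mm from its start along the fixture's +y, at the gate plate's top: (-20, -55) mm. The pin's axis comes to lie here when the jaw's travel is 0.08.
- slot_end (a point): End of the L slot's short leg, 40 mm from the corner along the fixture's +x, at the gate plate's top: (20, -55) mm. The pin's axis lies here when locked.
- latch_top (a point): Centre of the top of the latch pin's black round handle, 85 mm above the bench. The handle is upright, 18 mm thick, 40 to 85 mm above the bench, on a 14 mm stem through the slot; it cannot turn, tilt or lift. It moves along the fixture's y with the jaw, along its x by itself. Nothing else on the gate plate stands above 39 mm.
- jaw (a joint): Travel of the jaw and pin along the fixture's +y, m: starts at 0 to 0.012; 0.08 is the end, with the pin at the corner. It stays where left; about 2 N of friction plus the module's. The jaw is an aluminium block 100 mm wide, 50 mm high, at the fixture's y = -6 to 10 mm at travel 0, joined to the pin under the plate.
- latch (a joint): Travel of the latch pin along the fixture's +x in m: 0 in the long leg, 0.04 at the end of the short leg (locked). The pin can leave 0 by more than the slot's play of 1.5 mm only when the jaw's travel is above 0.0785. About 1.5 N of friction; it stays where it is left.
- module: The power module to be clamped: a loose grey metal case, 100 (x) by 90 (y) by 40 mm, with copper bars on top (45 mm high in all), 0.35 to 0.7 kg. Origin at the centre of its underside, axes as the fixture's. It lies in the nest, on the base plate, 35 to 60 mm short of the stop; home, its centre lies at about y = 135 mm of the fixture.
- screwdriver: Bystander: a loose screwdriver, 190 mm long, lying beside the fixture's +x side.
- gauge: Bystander: a loose steel plug gauge, 50 mm high with a 20 mm head, standing beside the fixture's -x side, about 35 mm from its base plate.
- strip: Bystander: a loose black terminal strip, 24 by 80 by 16 mm high, beside the fixture's +x side near the gate plate.
- cup: Bystander: a loose black screw cup, 64 mm wide, 45 mm high, standing to the right of the fixture.
- jar: Bystander: a loose white jar, 54 mm wide, 60 mm high, standing to the right of the fixture.
- driver: Bystander: a loose blue and black pistol-grip cordless driver, about 200 by 155 mm and 43 mm high, lying on its side to the left of the fixture.
Not all that is in view belongs to the job. What is shaped like the module but pink is not meant.

How it is judged:
By the outcome, as a careful person would: the job done as asked, in the order asked, and still so for the second after the job is handed in, with the robot touching nothing.
It also fails if it takes over 38 s, if anything falls off the work surface, if the arm or the gripper's body presses on something with over 40 N, if the wrist force passes 120 N, or if a joint passes its speed limit or range.

## Working session

There is one attempt and no reset: what is moved stays moved. The work goes in short steps, Python scripts to look and compute and a tool call to move; the robot and the scene stay as the last step left them, time stands still between calls to the robot, and variables do not carry over. Pictures are saved under pics/ and viewed, at most 10 in all, crops included, and the job is handed in when it is done.

Besides the shell and the picture viewer there is one more tool, called after "Request:" by a JSON object that holds its "fn" and its "kwargs", one argument or row to a line. arm_command: Moves the arm, as the interface text tells. Shifts and turns lie within -1 to 1; 1 stands for 25 cm of shift or 180 degrees of turn. Its arguments: {"type":"object","properties":{"targets":{"type":"array"},"newtons":{"type":"number"}},"required":["targets"]}

```bash
mkdir -p pics
cat > h.py <<'E'
import numpy as np, cv2
from plant import read_state, snapshot
def pts(s):
    z=s["range_z"]; v,u=np.mgrid[:400,:640]; K=s["K"]
    P=np.stack([(u-K[0,2])/K[0,0]*z,-(v-K[1,2])/K[1,1]*z,-z,np.ones_like(z)],-1)
    return (P@s["extrinsics"].T)[...,:3]
E
python3 - <<'E'
from h import *
for n in("top","side"):
    s=snapshot(n); cv2.imwrite(f"pics/{n}0.png",s["img"][...,::-1]); np.savez(f"{n}0.npz",**{k:s[k] for k in("img","range_z","K","extrinsics")})
    print(n,s["K"],s["extrinsics"],{k:v for k,v in s.items() if k not in("img","range_z","K","extrinsics")})
print(read_state())
E
```

```text
top [[375.57754016   0.         321.70350539]
 [  0.         375.57754016 207.39452966]
 [  0.           0.           1.        ]] [[-2.47009425e-02  9.95686739e-01 -8.94303204e-02  4.39532769e-01]
 [-9.99694113e-01 -2.47130506e-02  9.72042587e-04  2.53917839e-02]
 [-1.24224612e-03  8.94269752e-02  9.95992607e-01  1.08305315e+00]
 [ 0.00000000e+00  0.00000000e+00  0.00000000e+00  1.00000000e+00]] {}
side [[398.63726917   0.         320.41831954]
 [  0.         398.63726917 195.13859432]
 [  0.           0.           1.        ]] [[ 0.98980502  0.08947846 -0.11081349  0.39478748]
 [-0.14232843  0.65062231 -0.74594452 -0.77907353]
 [ 0.00535177  0.75411154  0.65672455  0.81428091]
 [ 0.          0.          0.          1.        ]] {}
{'t': 0.1, 'joint_pos': array([ 1.09144867e+00,  2.07354794e-01,  1.54275376e+00, -1.25348228e-05,
        1.39350560e+00, -1.50520559e-01]), 'qvel': array([ 0.00175243, -0.00239834, -0.00273639, -0.00099546,  0.00040464,
       -0.00178447]), 'joint_torque': array([-7.44328759e-06, -3.71865106e+01, -2.82293022e+01,  7.02331541e-02,
        3.11176653e-02, -6.18611739e-05]), 'tool_pos': array([0.18535218, 0.54348952, 0.17132282]), 'tool_rot': array([-5.14092213e-01, -3.09861973e+00,  3.02459152e-03]), 'force': array([-0.65686788, -0.03363887, -0.21046933]), 'torque': array([ 0.02902171, -0.02050371,  0.02392007]), 'gripper_force': 0.0, 'width': 0.09427116447727586}
```

View pics/top0.png

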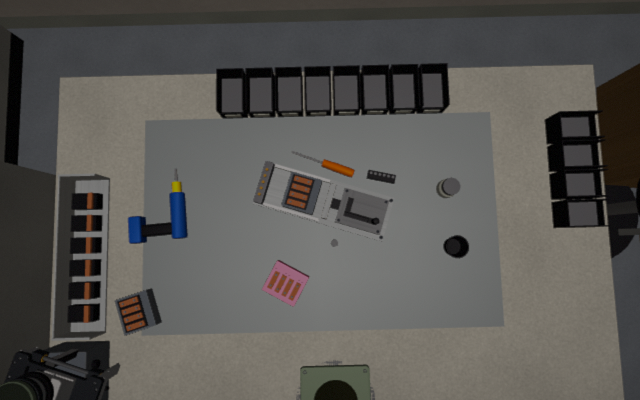

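View pics/side0.png

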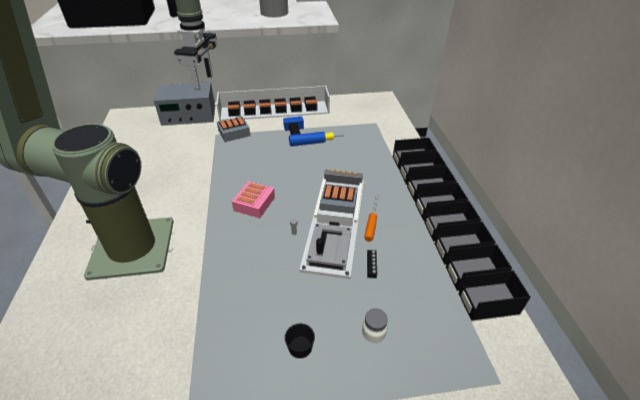

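The top view shows the fixture turned slightly: stop at (264,183), module (300,192), gate plate (362,210), pin (375,221). The slot runs left from the pin to (346,211), then up to (349,199). The gauge is at (334,242). Next I measure the fixture's pose.

Run:
```python
from h import *
s=np.load("top0.npz"); P=pts(s); v,u=np.mgrid[:400,:640]
roi=(u>245)&(u<402)&(v>155)&(v<245)&(s["range_z"]>0)
def rect(m,name):
    m=m.astype(np.uint8); n,l,st,_=cv2.connectedComponentsWithStats(m)
    k=1+np.argmax(st[1:,4]); q=P[l==k][:,:2].astype(np.float32)*1000
    r=cv2.minAreaRect(q); print(name,len(q),r, P[l==k][:,2].mean()); return r
print("bench z",np.median(P[320:330,340:400,2]))
rect(roi&(P[...,2]>.007),"base")
rect(roi&(abs(P[...,2]-.036)<.005)&(u>320),"gate")
m=roi&(P[...,2]>.065)&(u>330); print("pin",m.sum(),P[m].mean(0),P[m].min(0),P[m].max(0))
m=roi&(P[...,2]>.04)&(P[...,2]<.055)&(u>325)&(u<345);print("jaw",m.sum())
c=s["img"][150:255,245:405,::-1]; cv2.imwrite("pics/crop.png",cv2.resize(c,None,fx=5,fy=5,interpolation=cv2.INTER_CUBIC))
S=np.load("side0.npz");Q=pts(S)
v,u=np.mgrid[:400,:640]; m=(u>305)&(u<345)&(v>215)&(v<260)&(Q[...,2]>.05)
print("side pin",m.sum(),Q[m].mean(0),Q[m].min(0),Q[m].max(0))
m=m&(Q[...,2]>.08);print(m.sum(),Q[m].mean(0) if m.any() else 0)
```

```text
bench z 0.0007902199676159682
base 6050 ((555.6354370117188, 19.595733642578125), (384.3153076171875, 130.50320434570312), 72.22930908203125) 0.031094060500506362
gate 1359 ((521.5570068359375, -87.31233978271484), (130.1778106689453, 100.55635070800781), 72.42577362060547) 0.03619504917039149
pin 38 [ 0.48994001 -0.11685453  0.08351025] [ 0.48186009 -0.12437958  0.06786623] [ 0.4974311  -0.10962592  0.08842167]
jaw 197
side pin 109 [ 0.48613578 -0.17578756  0.13929053] [ 0.39478748 -0.77907353  0.05018451] [ 0.5753034  -0.00571018  0.81428091]
47 [ 0.47013911 -0.26066736  0.23962268]
```

View pics/crop.png

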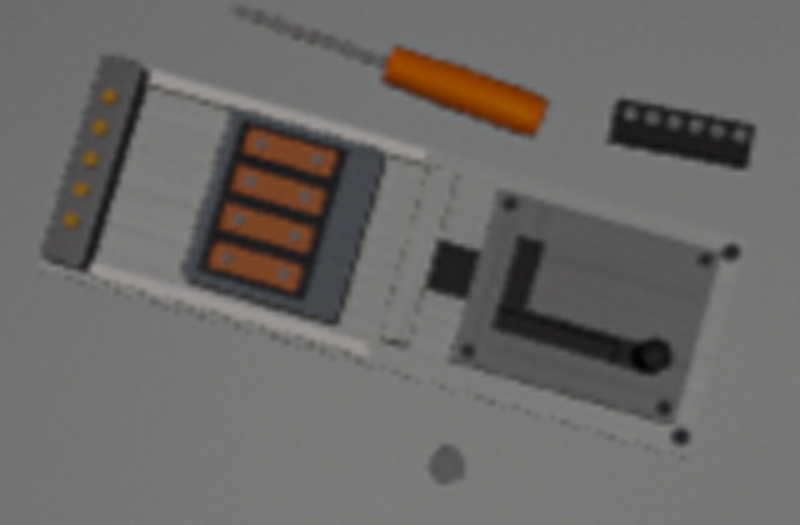

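```bash
cat >> h.py <<'E'
from scipy.spatial.transform import Rotation as Ro
A=np.radians(72.33); FY=np.array([np.cos(A),np.sin(A),0]); FX=np.array([np.sin(A),-np.cos(A),0]); O=np.array([.5504,.0031,0])
def rel(fx,fy,z):
    s=read_state(); R=Ro.from_rotvec(s["tool_rot"]).as_matrix(); p=s["tool_pos"]
    d=R.T@(O+FX*fx/1e3+FY*fy/1e3+[0,0,z/1e3]-p)
    e=np.degrees(np.arctan2(R[1,1],R[0,1])-A)
    f=p-O
    print("t",s["t"],"TCP in fixture mm",f@FX*1e3,f@FY*1e3,p[2]*1e3,"shift units",d/.25,"twist",e/180,"F fx,fy,z",s["force"]@FX,s["force"]@FY,s["force"][2],"tilt",R[2,2],"w",s["width"],"j",s["joint_pos"].round(2))
E
python3 -c "
from h import *
rel(-20,-180,120)"
```

```text
t 0.1 TCP in fixture mm -511.85176887213515 404.08973713327845 171.3228226111021 shift units [-2.01477428 -2.29527504  0.20929722] twist -0.006501449770172935 F fx,fy,z -0.6156666652930093 -0.23143368016889354 -0.2104693312134117 tilt -0.9999979567054527 w 0.09427116447727586 j [ 1.09  0.21  1.54 -0.    1.39 -0.15]
```

Request:
{"fn": "arm_command", "kwargs": {
  "targets": [1,-0.67,-0.765,0,-0.0065,1,-0.67,-0.765,0,-0.0065,1,-0.67,-0.765,0,-0.0065,1,-0.67,-0.765,0,-0.0065,1,-0.67,-0.765,0,-0.0065,1,-0.67,-0.765,0,-0.0065,1,-0.67,-0.765,0,-0.0065,1,-0.67,-0.765,0,-0.0065],
  "newtons": 20
}}

```text
t: 0.77
tool_pos: [0.2831, 0.3073, 0.1721]
tool_rot: [-0.49, -3.103, 0.0]
force: [1.1, -0.3, -0.7]
width: 0.044
gripper_force: 0.0
```

Request:
{"fn": "arm_command", "kwargs": {
  "targets": [1,-0.67,-0.765,0,0,1,-0.67,-0.765,0,0,1,-0.67,-0.765,0,0,1,-0.67,-0.765,0,0,1,-0.67,-0.765,0,0,1,-0.67,-0.765,0,0,1,-0.67,-0.765,0,0,1,-0.67,-0.765,0,0]
}}

```text
t: 1.43
tool_pos: [0.385, 0.0754, 0.1723]
tool_rot: [-0.488, -3.103, -0.001]
force: [-0.1, 0.4, 0.5]
width: 0.0004
gripper_force: 0.0
```

Request:
{"fn": "arm_command", "kwargs": {
  "targets": [1,-0.67,-0.765,0,0,1,-0.67,-0.765,0,0,1,-0.67,-0.765,0,0,1,-0.67,-0.765,0,0,1,-0.67,-0.765,0,0,1,-0.67,-0.765,0,0,1,-0.67,-0.765,0,0,1,-0.67,-0.765,0,0,1,-0.67,-0.765,0,0]
}}

```text
t: 2.18
tool_pos: [0.4856, -0.1542, 0.1716]
tool_rot: [-0.478, -3.103, -0.003]
force: [-0.8, -0.2, 0.4]
width: 0.0005
gripper_force: 0.0
```

Run:
```python
from h import *
rel(-20,-185,52)
s=snapshot("side"); c=s["img"][150:300,220:440,::-1]; cv2.imwrite("pics/s1.png",cv2.resize(c,None,fx=3.5,fy=3.5))
```

```text
t 2.1833 TCP in fixture mm -13.99259358510978 -169.56614895090235 171.6155941012199 shift units [ 0.02312006 -0.06244241  0.47841544] twist 0.0007788464956828962 F fx,fy,z -0.6529890374165904 -0.45028178793925266 0.4094226863966461 tilt -0.9999962609053246 w 0.0004505286448895015 j [-0.48  0.07  1.7   0.    1.38 -1.74]
```

View pics/s1.png

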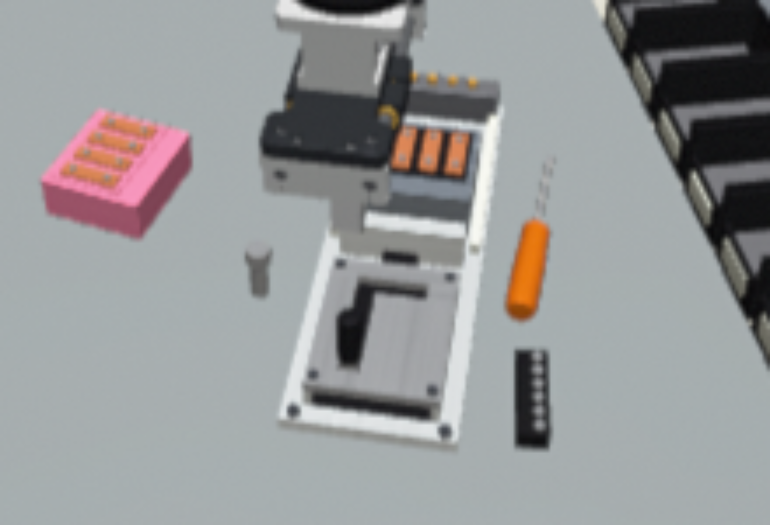

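The pin is upright at the slot's start and the gripper hangs above and in front of it, with its tip at about (350,225) at 0.17 m height, so nothing has been touched. Now I go down behind the pin.

Request:
{"fn": "arm_command", "kwargs": {
  "targets": [1,0.023,-0.062,0,0,1,0.023,-0.062,0.15,0,1,0.023,-0.062,0.3,0,1,0.023,-0.062,0.42,0,1,0.023,-0.062,0.48,0,1,0.023,-0.062,0.48,0,1,0.023,-0.062,0.48,0]
}}

```text
t: 2.82
tool_pos: [0.4746, -0.1676, 0.052]
tool_rot: [-0.478, -3.103, -0.002]
force: [-0.5, -0.3, 0.7]
width: 0.0003
gripper_force: 0.0
```

Run:
```python
from h import *
rel(-20,-85,50)
```

```text
t 2.8167 TCP in fixture mm -20.372961524793894 -185.6726978831355 52.00880951655308 shift units [-0.00255552  0.4026793   0.00833742] twist 0.0008274994556619852 F fx,fy,z -0.3918240596834492 -0.4483525775369552 0.7495439757984965 tilt -0.9999976757035693 w 0.00034360857888791294 j [-0.51  0.19  1.83  0.    1.12 -1.78]
```

Request:
{"fn": "arm_command", "kwargs": {
  "targets": [1,0,0.05,0,0,1,0,0.08,0,0,1,0,0.11,0,0,1,0,0.14,0,0,1,0,0.17,0,0,1,0,0.2,0,0,1,0,0.23,0,0,1,0,0.26,0,0,1,0,0.29,0,0,1,0,0.32,0,0,1,0,0.35,0,0,1,0,0.37,0,0]
}}

```text
t: 3.82
tool_pos: [0.5037, -0.081, 0.0523]
tool_rot: [-0.482, -3.104, -0.0]
force: [0.2, -0.6, 0.2]
width: 0.0004
gripper_force: 0.0
```

Run:
```python
from h import *
rel(-20,-76.5,52)
s=snapshot("side"); c=s["img"][150:300,220:440,::-1]; cv2.imwrite("pics/s2.png",cv2.resize(c,None,fx=3.5,fy=3.5))
```

```text
t 3.8167 TCP in fixture mm -19.006649019933217 -94.3205306774826 52.28964150357659 shift units [0.003944   0.07128356 0.00117079] twist 0.00013051761739803737 F fx,fy,z 0.35075545711951395 -0.5305066334420412 0.23060022085239185 tilt -0.9999999754457293 w 0.0004367801754366714 j [-0.33  0.21  1.81  0.    1.12 -1.59]
```

View pics/s2.png

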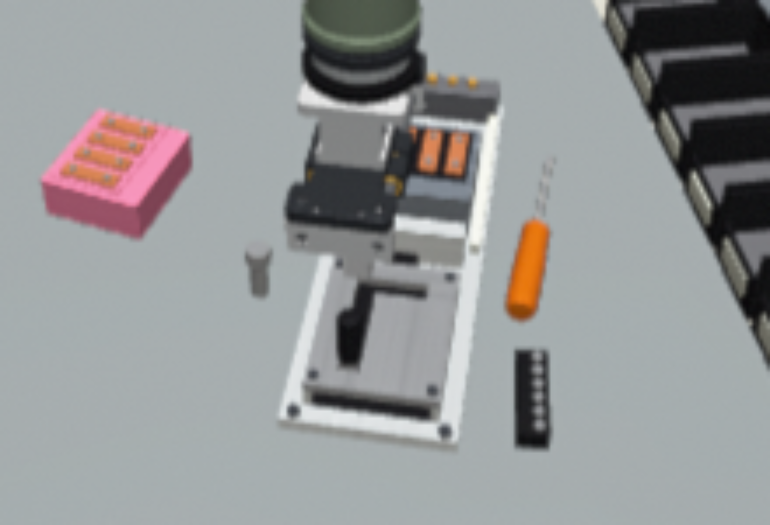

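The picture shows the pin still at about (350,335), with the fingertip at about (362,275), ahead of it. The measured TCP doesn't explain that, so I compare the projected TCP and pin with both cameras.

Run:
```python
from h import *
st=read_state(); print(st["t"],st["tool_pos"],st["force"])
def proj(s,p):
    c=np.linalg.inv(s["extrinsics"])@np.r_[p,1]; K=s["K"]
    return K[0,0]*c[0]/-c[2]+K[0,2], K[1,1]*c[1]/c[2]+K[1,2]
for n in("side","top"):
    s=snapshot(n); print(n,"tcp",proj(s,st["tool_pos"]),"pin start",proj(s,[.4909,-.1169,.085]),"corner pin",proj(s,[.5146,-.0432,.085]))
    if n=="side": c=s["img"][200:280,270:380,::-1]
    print(((np.array(proj(s,st["tool_pos"]))-[270,200])*5) if n=="side" else "")
    P=pts(s)
    if n=="side":
        m=(P[...,2]>.06)&(P[...,2]<.092)&(P[...,1]<-.03)&(P[...,1]>-.16)&(P[...,0]>.45)&(P[...,0]<.56)
        for y0 in np.arange(-.16,-.03,.01):
            k=m&(P[...,1]>=y0)&(P[...,1]<y0+.01)
            if k.any(): print(round(y0,3),k.sum(),P[k].mean(0).round(4))
cv2.imwrite("pics/s3.png",cv2.resize(c,None,fx=5,fy=5))
```

```text
3.8667 [ 0.50381303 -0.08046178  0.05230118] [-0.41263875  0.84264395 -0.23888619]
side tcp (np.float64(322.116735244485), np.float64(237.68971748631654)) pin start (np.float64(319.19573366955046), np.float64(239.93946062878007)) corner pin (np.float64(324.22895558246944), np.float64(218.28903259035934))
[260.58367622 188.44858743]
-0.13 54 [ 0.4902 -0.1247  0.0755]
-0.12 18 [ 0.4896 -0.1165  0.0829]
-0.11 1 [ 0.4914 -0.1099  0.0844]
-0.08 1 [ 0.5137 -0.0791  0.0891]
top tcp (np.float64(360.085757514176), np.float64(216.69165947614545)) pin start (np.float64(375.1828098069936), np.float64(220.40182994809638)) corner pin (np.float64(347.20514630128304), np.float64(212.20329079550677))
```

View pics/s3.png

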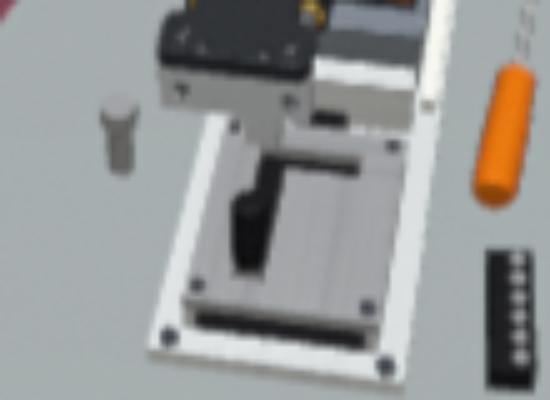

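The pin is still at its start: depth gives (0.490,-0.117). The fingertip shows at crop (265,150), but the reported TCP projects to (260,188). So the real tip is not where the state says it is. I measure it by depth.

Run:
```python
from h import *
s=snapshot("side"); P=pts(s)
for v in range(216,236): print(v,[tuple((P[v,u]*1e3).round().astype(int)) for u in (320,322,324,326)], s["img"][v,323])
```

```text
216 [(np.int64(485), np.int64(-165), np.int64(214)), (np.int64(489), np.int64(-169), np.int64(217)), (np.int64(493), np.int64(-170), np.int64(218)), (np.int64(497), np.int64(-172), np.int64(219))] [93 94 95]
217 [(np.int64(486), np.int64(-164), np.int64(210)), (np.int64(490), np.int64(-167), np.int64(212)), (np.int64(494), np.int64(-168), np.int64(213)), (np.int64(498), np.int64(-170), np.int64(214))] [129 130 130]
218 [(np.int64(485), np.int64(-165), np.int64(208)), (np.int64(490), np.int64(-166), np.int64(209)), (np.int64(494), np.int64(-168), np.int64(210)), (np.int64(498), np.int64(-167), np.int64(208))] [131 132 132]
219 [(np.int64(486), np.int64(-159), np.int64(199)), (np.int64(491), np.int64(-160), np.int64(200)), (np.int64(495), np.int64(-163), np.int64(202)), (np.int64(499), np.int64(-162), np.int64(200))] [129 130 130]
220 [(np.int64(395), np.int64(-779), np.int64(814)), (np.int64(491), np.int64(-160), np.int64(196)), (np.int64(495), np.int64(-163), np.int64(198)), (np.int64(499), np.int64(-162), np.int64(197))] [128 129 129]
221 [(np.int64(486), np.int64(-159), np.int64(19
[... 2323 characters left out ...]
p.int64(518), np.int64(-23), np.int64(12)), (np.int64(523), np.int64(-25), np.int64(13))] [29 29 31]
233 [(np.int64(503), np.int64(-48), np.int64(36)), (np.int64(512), np.int64(-27), np.int64(13)), (np.int64(518), np.int64(-26), np.int64(11)), (np.int64(522), np.int64(-31), np.int64(16))] [30 29 32]
234 [(np.int64(502), np.int64(-52), np.int64(37)), (np.int64(511), np.int64(-31), np.int64(13)), (np.int64(516), np.int64(-33), np.int64(15)), (np.int64(522), np.int64(-35), np.int64(16))] [28 28 32]
235 [(np.int64(502), np.int64(-57), np.int64(38)), (np.int64(511), np.int64(-34), np.int64(12)), (np.int64(516), np.int64(-35), np.int64(13)), (np.int64(521), np.int64(-36), np.int64(13))] [30 27 32]
```

By depth the tip is at z≈0.094 m while the state says 0.052. The body's underside at about 0.184 confirms an offset of about +41 mm, and x and y agree. So the fingers passed just over the pin. I lift a little, go back behind it, check there and then go lower.

Request:
{"fn": "arm_command", "kwargs": {
  "targets": [1,0,0,-0.08,0,1,0.002,-0.1,-0.08,0,1,0.004,-0.25,-0.08,0,1,0.004,-0.37,-0.08,0,1,0.004,-0.37,-0.04,0,1,0.004,-0.37,0.08,0,1,0.004,-0.37,0.08,0,1,0.004,-0.37,0.08,0]
}}

```text
t: 4.68
tool_pos: [0.4722, -0.1685, 0.0306]
tool_rot: [-0.483, -3.099, -0.003]
force: [0.0, -0.3, -1.0]
width: 0.0003
gripper_force: 0.0
```

Run:
```python
from h import *
rel(-20,-185,10)
s=snapshot("side"); P=pts(s); v,u=np.mgrid[:400,:640]
p=P.reshape(-1,3); q=(p-O); fx=q@FX*1e3; fy=q@FY*1e3
m=(abs(fx+20)<14)&(fy>-206)&(fy<-175)&(p[:,2]>.03)&(p[:,2]<.13)
print(m.sum(),"tip z",np.sort(p[m,2])[:8],"fx",np.percentile(fx[m],[3,50,97]),"fy",np.percentile(fy[m],[5,50,95]))
cv2.imwrite("pics/s4.png",cv2.resize(s["img"][190:290,250:400,::-1],None,fx=5,fy=5))
```

```text
t 4.6833 TCP in fixture mm -22.41048058291714 -187.20893623681857 30.58698484505902 shift units [-0.01007924  0.00873524  0.08230629] twist -0.00016192248293246152 F fx,fy,z 0.1286894287361508 -0.3056842687641325 -1.0265912614644956 tilt -0.9999847831016861 w 0.0002810406128817962 j [-0.52  0.22  1.84  0.    1.08 -1.78]
9 tip z [0.0698789  0.07422286 0.07447081 0.07529445 0.07555602 0.07556622
 0.07665943 0.07701059] fx [-30.57600241 -21.50303976 -13.30152762] fy [-199.38273492 -198.27367209 -194.34966167]
```

View pics/s4.png

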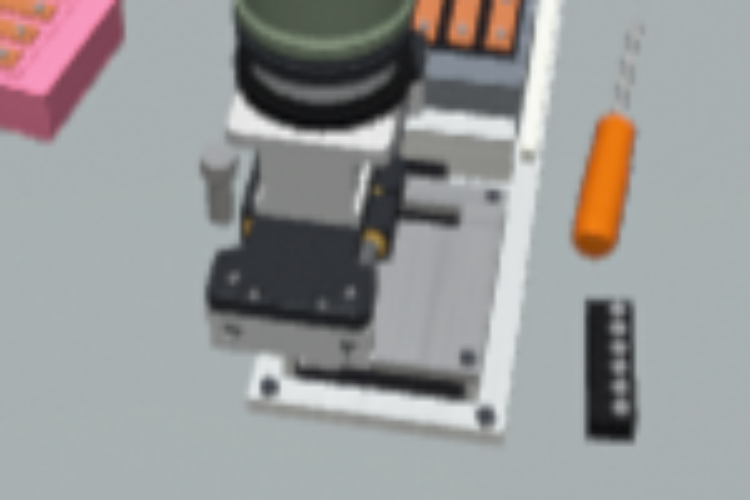

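The gripper is now behind the pin, hiding it, with its tip at about (320,362) in the crop. Depth puts the tip at 0.072 m against 0.031 reported, so the 41 mm offset is confirmed. I go down another 20 mm and push.

Request:
{"fn": "arm_command", "kwargs": {
  "targets": [1,-0.008,0,0.04,0,1,-0.008,0,0.08,0,1,-0.008,0,0.08,0,1,-0.008,0.03,0.08,0,1,-0.008,0.06,0.08,0,1,-0.008,0.09,0.08,0,1,-0.008,0.12,0.08,0,1,-0.008,0.15,0.08,0,1,-0.008,0.15,0.08,0]
}}

```text
t: 5.48
tool_pos: [0.4883, -0.1332, 0.0126]
tool_rot: [0.48, 3.104, 0.001]
force: [0.6, -0.6, 0.7]
width: 0.0008
gripper_force: 0.0
```

```bash
python3 -c "
from h import *
rel(-20,-76,11)"
```

```text
t 5.4833 TCP in fixture mm -17.826768748199385 -148.71652229250634 12.621271181107403 shift units [0.00823689 0.29087681 0.00659865] twist 0.0005023425360832732 F fx,fy,z 0.7398893553521083 -0.3461667886210752 0.668729254460931 tilt -0.9999998151386005 w 0.0007890934853052596 j [-0.44  0.26  1.85  0.    1.04 -1.7 ]
```

Request:
{"fn": "arm_command", "kwargs": {
  "targets": [1,0.006,0.03,0.005,0,1,0.006,0.055,0.005,0,1,0.006,0.08,0.005,0,1,0.006,0.105,0.005,0,1,0.006,0.13,0.005,0,1,0.006,0.155,0.005,0,1,0.006,0.18,0.005,0,1,0.006,0.2,0.005,0,1,0.006,0.22,0.005,0,1,0.006,0.235,0.005,0,1,0.006,0.25,0.005,0]
}}

```text
t: 6.4
tool_pos: [0.5058, -0.0759, 0.0116]
tool_rot: [0.482, 3.103, -0.005]
force: [-1.9, -7.0, 2.5]
width: 0.0004
gripper_force: 3.4
```

Run:
```python
from h import *
rel(-20,-76,11)
s=snapshot("side"); cv2.imwrite("pics/s5.png",cv2.resize(s["img"][160:270,260:400,::-1],None,fx=5,fy=5))
```

```text
t 6.4 TCP in fixture mm -18.523391163851056 -88.85388192414545 11.617618726533435 shift units [0.00588554 0.05142494 0.00231995] twist 0.00015177828250734533 F fx,fy,z 0.3576251859319464 -7.255830864723746 2.501917803405567 tilt -0.9999950084457089 w 0.0003643577213403547 j [-0.32  0.27  1.83 -0.    1.04 -1.58]
```

View pics/s5.png

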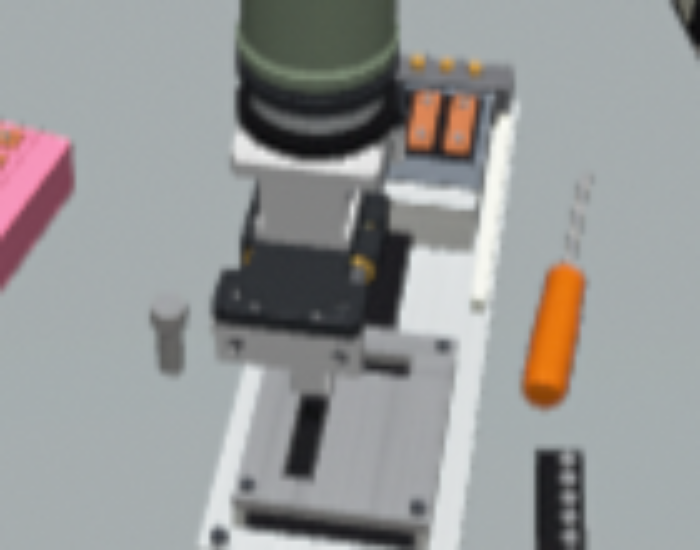

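The pin has moved with the finger: the slot behind it is empty from (300,470) to (310,400). The jaw at (430,215) is against the module at about 7 N. Now small steps to the end.

Request:
{"fn": "arm_command", "kwargs": {
  "targets": [1,0.003,0.012,0,0,1,0.003,0.02,0,0,1,0.003,0.028,0,0,1,0.003,0.032,0,0,1,0.003,0.032,0,0]
}}

```text
t: 6.87
tool_pos: [0.5083, -0.0678, 0.0117]
tool_rot: [0.482, 3.102, -0.003]
force: [0.8, -5.3, 1.2]
width: 0.0004
gripper_force: 2.4
```

Request:
{"fn": "arm_command", "kwargs": {
  "targets": [1,0,0.004,0,0,1,0,0.008,0,0,1,0,0.008,0,0]
}}

```text
t: 7.12
tool_pos: [0.5089, -0.0661, 0.0117]
tool_rot: [0.482, 3.102, -0.003]
force: [1.5, -4.9, 1.3]
width: 0.0007
gripper_force: 2.5
```

```bash
python3 -c "
from h import *
rel(-20,-76,11)"
```

```text
t 7.1167 TCP in fixture mm -18.577161888071455 -78.49311310507976 11.656020969332797 shift units [0.00569902 0.0099767  0.0025911 ] twist 8.109016106159473e-06 F fx,fy,z 2.8791738868902987 -4.224652073612914 1.313899256727386 tilt -0.9999941283371125 w 0.0007023237500156049 j [-0.3   0.27  1.83 -0.    1.04 -1.56]
```

Request:
{"fn": "arm_command", "kwargs": {
  "targets": [1,0,0.005,0,0,1,0,0.01,0,0,1,0,0.01,0,0]
}}

```text
t: 7.37
tool_pos: [0.5095, -0.0642, 0.0117]
tool_rot: [0.481, 3.102, -0.005]
force: [0.8, -7.8, 0.6]
width: 0.0007
gripper_force: 3.4
```

Request:
{"fn": "arm_command", "kwargs": {
  "targets": [1,0,0.005,0,0,1,0,0.008,0,0,1,0,0.008,0,0]
}}

```text
t: 7.62
tool_pos: [0.5095, -0.0642, 0.0117]
tool_rot: [0.481, 3.103, -0.01]
force: [-0.5, -12.6, 2.6]
width: 0.0004
gripper_force: 6.1
```

Request:
{"fn": "arm_command", "kwargs": {
  "targets": [1,0,0.005,0,0,1,0,0.01,0,0,1,0,0.01,0,0]
}}

```text
t: 7.87
tool_pos: [0.5095, -0.0641, 0.0118]
tool_rot: [0.479, 3.104, -0.017]
force: [-3.3, -19.0, 3.3]
width: 0.0003
gripper_force: 9.6
```

```bash
python3 -c "
from h import *
rel(-20,-100,11)"
```

```text
t 7.8667 TCP in fixture mm -18.535781621364183 -76.44639321747948 11.821322250586658 shift units [ 0.00604397 -0.09416432  0.00424329] twist 0.0005976743538331961 F fx,fy,z 2.637870652000185 -19.094788650100828 3.314655173788231 tilt -0.9999438096209183 w 0.0003087924106342625 j [-0.29  0.27  1.83 -0.01  1.04 -1.54]
```

Hard stop: 19 N with no motion, at TCP fy −76.4 as predicted. I back off and go round to the pin's −x side.

Request:
{"fn": "arm_command", "kwargs": {
  "targets": [1,0,-0.07,0,0,1,0,-0.14,0,0,1,0.07,-0.14,0,0,1,0.14,-0.14,0,0,1,0.14,-0.14,0,0,1,0.14,-0.05,0,0,1,0.14,0.03,0,0,1,0.14,0.066,0,0,1,0.14,0.066,0,0,1,0.14,0.066,0,0]
}}

```text
t: 8.7
tool_pos: [0.4816, -0.0315, 0.0109]
tool_rot: [-0.48, -3.104, 0.0]
force: [-0.1, -0.2, -0.3]
width: 0.0009
gripper_force: 0.0
```

Run:
```python
from h import *
rel(-38,-55,11)
s=snapshot("side"); cv2.imwrite("pics/s6.png",cv2.resize(s["img"][160:270,260:400,::-1],None,fx=5,fy=5))
```

```text
t 8.7 TCP in fixture mm -55.086948095124995 -53.81600679820683 10.936622661166579 shift units [-0.06833881 -0.00486298 -0.00027059] twist 0.0005913093682178782 F fx,fy,z -0.018222481161337508 -0.23759472269513604 -0.2818740566115009 tilt -0.9999999482867576 w 0.0009294693857352793 j [-0.24  0.22  1.9  -0.    1.02 -1.51]
```

View pics/s6.png

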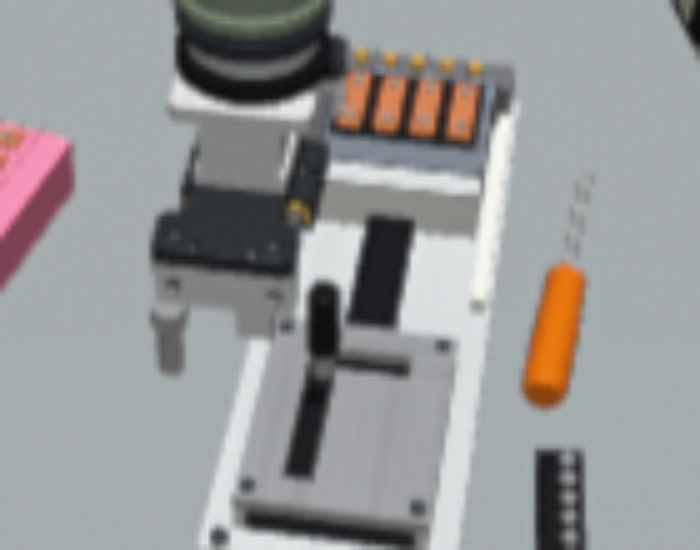

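The pin is at the corner (322,330), the module is against the stop, and the finger is to the left of the pin at (255,320). Now the sideways push.

Request:
{"fn": "arm_command", "kwargs": {
  "targets": [1,-0.03,-0.005,0,0,1,-0.06,-0.005,0,0,1,-0.08,-0.005,0,0,1,-0.1,-0.005,0,0,1,-0.12,-0.005,0,0,1,-0.14,-0.005,0,0,1,-0.16,-0.005,0,0,1,-0.18,-0.005,0,0,1,-0.2,-0.005,0,0,1,-0.21,-0.005,0,0,1,-0.21,-0.005,0,0]
}}

```text
t: 9.67
tool_pos: [0.5319, -0.0491, 0.0111]
tool_rot: [0.482, 3.103, 0.0]
force: [-0.3, -1.1, -0.4]
width: 0.0006
gripper_force: 0.0
```

```bash
python3 -c "
from h import *
rel(3,-55,11)"
```

```text
t 9.6667 TCP in fixture mm -1.743283970938352 -55.35807791529812 11.085798833605311 shift units [-0.01897264  0.00143397  0.00036335] twist -2.970946479374914e-05 F fx,fy,z 0.016637478981503022 -1.1097792933607245 -0.39318564735775746 tilt -0.9999994111389726 w 0.0006073352186767646 j [-0.25  0.31  1.78  0.    1.05 -1.52]
```

Request:
{"fn": "arm_command", "kwargs": {
  "targets": [1,-0.008,0,0,0,1,-0.016,0,0,0,1,-0.02,0,0,0,1,-0.02,0,0,0]
}}

```text
t: 10.0
tool_pos: [0.536, -0.0504, 0.0111]
tool_rot: [0.482, 3.104, 0.0]
force: [-0.1, 0.3, -0.5]
width: -0.0003
gripper_force: 0.4
```

Request:
{"fn": "arm_command", "kwargs": {
  "targets": [1,-0.008,0,0,0,1,-0.012,0,0,0,1,-0.012,0,0,0]
}}

```text
t: 10.25
tool_pos: [0.5364, -0.0505, 0.011]
tool_rot: [-0.481, -3.099, -0.001]
force: [-6.1, 2.0, 5.4]
width: 0.0006
gripper_force: 3.5
```

```bash
python3 -c "
from h import *
rel(3,-55,11)"
```

```text
t 10.25 TCP in fixture mm 2.9366397866329375 -55.360126348144874 10.99997679366594 shift units [-2.53801797e-04  1.44044111e-03 -1.45333652e-06] twist 8.067094744502526e-05 F fx,fy,z -6.370835757477094 0.01731389857716267 5.404851778567771 tilt -0.9999865727645059 w 0.0006075226469876545 j [-0.25  0.33  1.76  0.    1.06 -1.52]
```

The finger stopped at fx 2.9 against a predicted 3. I press slightly more to be sure, then retreat sideways and up.

Request:
{"fn": "arm_command", "kwargs": {
  "targets": [1,-0.008,0,0,0,1,-0.012,0,0,0,1,-0.012,0,0,0]
}}

```text
t: 10.5
tool_pos: [0.5364, -0.0505, 0.0109]
tool_rot: [-0.48, -3.093, -0.002]
force: [-12.8, 3.3, 12.0]
width: 0.0007
gripper_force: 7.0
```

Request:
{"fn": "arm_command", "kwargs": {
  "targets": [1,0.05,0,0,0,1,0.12,0,0,0,1,0.16,0,-0.1,0,1,0.2,0,-0.25,0,1,0.3,0,-0.4,0,1,0.45,0,-0.4,0,1,0.45,0,-0.4,0,1,0.45,0,-0.4,0]
}}

```text
t: 11.17
tool_pos: [0.4337, -0.0177, 0.1117]
tool_rot: [0.481, 3.102, -0.0]
force: [0.3, -0.7, 0.7]
width: 0.0003
gripper_force: 0.0
```

Run:
```python
from h import *
rel(3,-55,11)
s=snapshot("side"); cv2.imwrite("pics/s7.png",cv2.resize(s["img"][150:270,240:400,::-1],None,fx=5,fy=5))
P=pts(s).reshape(-1,3); q=P-O; fx=q@FX*1e3; fy=q@FY*1e3
m=(P[:,2]>.06)&(P[:,2]<.095)&(abs(fx)<45)&(fy>-90)&(fy<-30); print("pin",m.sum(),np.median(fx[m]),np.median(fy[m]),fy[m].max())
```

```text
t 11.1667 TCP in fixture mm -104.8609268750052 -55.27398953737772 111.69076839140718 shift units [-0.43036614  0.00072892  0.40391512] twist 0.00019613346084256992 F fx,fy,z 0.49762678489507656 -0.5407546078977814 0.6641088032607854 tilt -0.9999963957239822 w 0.0003291987413141911 j [-0.24 -0.04  1.94  0.    1.24 -1.5 ]
pin 68 20.719496437760064 -60.01885625560941 -47.014796080184425
```

View pics/s7.png

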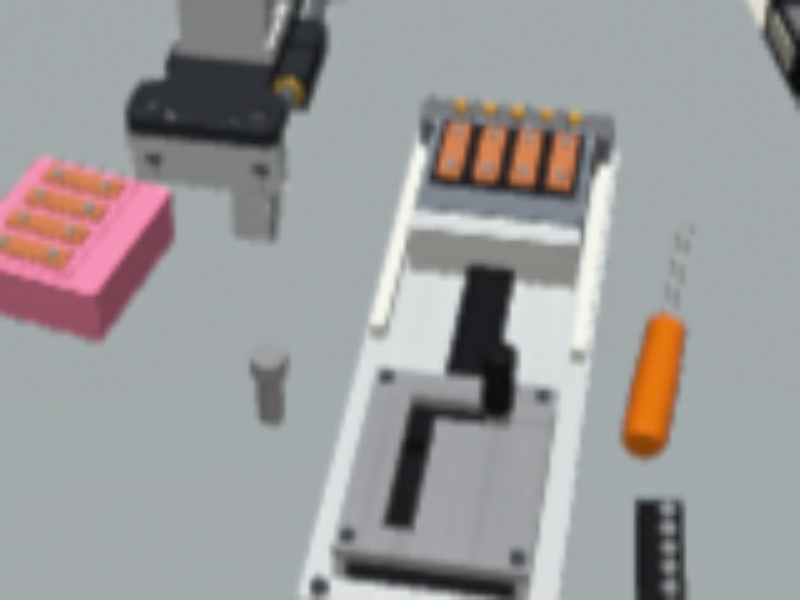

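The pin is at the end of the short leg (498,390; fx 20.7 measured), and the module is home against the stop. The gauge is standing at (268,385) and the robot is clear.

```bash
python3 -c "
from plant import finish_job
print(finish_job())"
```

```text
the job is handed in; nothing more can be done
None
```

The pin is at the very end of the short leg, the clamp is locked, and the module is home against the stop; the fingers touched only the pin, and I handed the job in at about 11 s.

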